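# Set the hidden slot stop with the gauge blade and clamp it

## Task

Slide the flat steel gauge blade along the bed and into the slot of the setting block until you feel it meet the stiff stop hidden inside, and push that stop on by about 3 mm (at least 1, never as much as 6). Then swing the hold-down clamp over so that its rubber foot rests on the blade, let go, and leave the blade in the slot and the other things on the bench where they are.

Things in the scene. Friction and masses are not known exactly. Their poses are not given: they have to be found in the camera images.
- block: Fixed grey cast setting block, 320 x 100 mm, on the bench. Origin: on the bench surface below the middle of the slot mouth; x points into the slot, z up. Bed: flat, 15 mm above the bench, from x = -205 mm to the slot. A bridge roofs the slot: 100 mm wide, x = 0 to 115 mm, top 45 mm above the bench; the clamp is hinged on it.
- channel (a point): Point on the bed's middle line, 100 mm before the slot mouth, block's axes. Two fences, 10 mm high above the bed, 12 mm thick, inner faces 31 mm either side of the middle, run from 200 to 35 mm before the mouth; from there two cheeks as high narrow the channel to the slot's width at the mouth.
- slot_mouth (a point): Middle of the slot's mouth at bed level (15 mm above the bench), block's axes. Slot 44 mm wide, 10 mm high, 107 mm deep. In it, out of sight, is a brass stop 34 mm wide and 8 mm high, its front face 55 to 75 mm inside the mouth, differently each time and not told: find it by touch.
- blade: Loose flat steel gauge blade, 130 long, 40 wide, 6 mm thick, about 0.27 kg, lying on the bed between the fences, plain tip towards the slot, up to 0.08 rad askew. Origin: centre of its underside; x towards the tip, z up. The last 6 mm of the tail (x = -65 to -59 mm) are turned up, full width, to a tab standing 22 mm above the underside. Slides at about 1 to 3 N.
- blade_tip (a point): Middle of the blade's tip edge, 65 mm ahead of the blade's origin, 3 mm above its underside.
- stop (a joint): How far the hidden stop has been pushed deeper from its starting place (m): 0 at the start, up to 0.018. Held by friction: about 7 N along the slot moves it, it stays where it is left and cannot be drawn back by the blade.
- clamp (a joint): Angle of the hold-down clamp (rad). Hinge along the block's y axis, at x = 35 mm, 57 mm above the bench. 0: arm level, pointing to the block's -x, foot on the blade (reads within 0.02 of 0 then); 1.57: upright; starts open, leaning back at 1.75 to 1.95, limit 2.1. Light friction holds it near upright; below about 1.1 it falls shut by its own weight in about 2 s.
- clamp_bar (a point): Middle of the round cross-bar at the end of the clamp arm, 85 mm from the hinge. The bar is 12 mm thick, 70 mm long, along the block's y axis; the arm is 16 mm wide and 10 mm thick. To close the clamp, the bar can be hooked from behind (block's +x side) and drawn towards the block's -x.
- clamp_foot: Round rubber foot, 20 mm across, on a stem under the clamp arm, 58 mm from the hinge; origin: centre of the foot's underside. With the clamp shut it presses the blade at the block's x = -23 mm.
- tape: Roll of tape lying flat, 100 mm across, 25 mm high; bystander. Origin: centre of underside.
- pod: Turned aluminium model pod standing upright, 68 mm across, 112 mm high, conical top; bystander. Origin: centre of underside.
- driver: Screwdriver lying on the bench; bystander.
Mind the look-alikes: they are no part of the job. Several things have the shape of the blade; the one meant has the colours described above.

How it is judged:
By the outcome, as a careful person would: the job done as asked, in the order asked, and still so for the second after the job is handed in, with the robot touching nothing.
It also fails if it takes over 59 s, if anything falls off the work surface, if the arm or the gripper's body presses on something with over 40 N, if the wrist force passes 120 N, or if a joint passes its speed limit or range.

## Robot

A 6-joint arm with a two-finger parallel gripper is mounted at the origin on the work surface. World frame = base frame: x ahead of the robot, y to its left, z up, the work surface at z = 0. Lengths are in m, angles in rad, forces in N, time in s.
With the tool pointing down it reaches from about 0.35 to 0.775 m from the base axis. Payload 7.3 kg.
Tool frame: the origin (TCP) lies between the finger pads; the fingertips stand 8 mm ahead of it and the grasp point (between the pads) lies 11 mm behind it (robot.nose_length is the distance from the TCP to the fingertips, in m); z points along the fingers, y is the line along which they close (so a half turn about z gives the same grasp; the last joint's range is limited). The gripper opens to 92 mm and grips with 3 to 60 N. Pads are 19 mm wide; open, the fingers measure 130 mm over their backs; the gripper's body (75 mm by 190 mm) begins 47 mm behind the grasp point.
Start: joints at [-1.314, 0.342, 1.524, -0, 1.275, -0.146], TCP at [0.206, -0.483, 0.235] pointing down, gripper open.
Joint ranges: [-2.53, 2.53], [-0.77, 2.02], [0.04, 2.7], [-1, 4.14], [0.28, 2.66], [-3.11, 3.11]. Speed limits (rad/s): [2.57, 2.57, 3.14, 3.14, 3.14, 3.14].

## Interface

Orientations are given as [roll, pitch, yaw] about the fixed x, y, z axes, in that order (R = Rz(yaw) Ry(pitch) Rx(roll)).
In Python, from cell import robot gives the robot as it stands. The module is installed in compiled form; this text tells all that it offers.
- The arm moves only by the shell command python3 -m jog 'ROWS' [FORCE]. ROWS is JSON, a list that holds one entry, the list of rows, each a list of 5 numbers: the gripper's target within -1 to 1 (fully open at 1, half-way at 0, shut at -1), then the shift along the tool's x, y, z in m, then the turn about the tool's z in rad. A call has 1 to 5 rows; each row is the pose to reach, as a shift and turn from the pose commanded when the call began, along the tool's axes at that moment; what a row does not reach only later rows make up. A row lasts 1/12 s, in which the tool goes at most 41.7 mm and 7.16 degrees, less where a joint would pass 70% of its speed; a pose out of reach is approached as far as the arm can. A call with a gripper value outside its range is refused whole. The fingers move at their own pace and stop on an object; FORCE is the grip in N (left out, the last holds). Time passes only in rows, so rows that repeat a pose let the fingers close. It gives the time, the measured TCP pose, the force, the opening and the grip force at its end, in the units of the state.
- robot.observe(): the state, without advancing time (a new reading comes with each control period).
- robot.read_camera(name): name is "scene" or "side" or "wrist"; returns the picture (400x640x3 uint8, red, green, blue); there is no depth.
- robot.camera_model(name): a dict with "camera_matrix" (3x3 intrinsics, pixels), "dist_coeffs" ([k1, k2, p1, p2, k3] as OpenCV has them; the pictures are not rectified), "position" and "attitude" of the camera in the world; the wrist camera has in their place "mount" (4x4, takes a point from camera to tool coordinates, whose origin is the TCP and whose axes are the flange's). Camera axes: x right, y down, z forward; pixel columns grow to the right and rows downward; lengths in m; the calibration is good to about 2 mm. A picture is of the moment at which its call begins: read the wrist's pose just before it. camera_model takes no time and is no camera call.
- robot.hand_in(): hands the job in; it is judged then, once.
The state is a dict: "time": time; "qpos": joint angles; "qvel": joint speeds; "joint_efforts": joint torques, N m; "tool_pos": TCP position; "tool_rot": TCP orientation; "contact_force": force on the tool from outside, world axes, zero at the start; "torque": the same for the moment, N m; "opening": finger opening in m; "grip_force": force on a finger pad.
Only numpy, scipy, OpenCV 4.12 (cv2) and the standard library are available. Lean on these libraries where they do the work, as an engineer would, in place of code of your own. Each camera call takes 0.05 s, during which the arm holds its last target. There are 200 camera calls.

## Working session

There is one attempt and no reset: what is moved stays moved. The work goes in short steps, Python scripts to look and compute and a shell command to move; the robot and the scene stay as the last step left them, time stands still between calls to the robot, and variables do not carry over. Pictures are saved under pics/ and viewed, at most 10 in all, crops included, and the job is handed in when it is done.

```bash
mkdir -p pics; python3 - <<'E'
from cell import robot
import cv2
s=robot.observe();print(s)
for n in("scene","side"):
    im=robot.read_camera(n);cv2.imwrite(f"pics/{n}0.png",im[:,:,::-1]);print(n,robot.camera_model(n))
print(robot.camera_model("wrist"),robot.nose_length)
E
```

```text
{'time': 0.0, 'qpos': array([-1.31399281e+00,  3.42738549e-01,  1.52503498e+00,  9.67372424e-06,
        1.27538925e+00, -1.45967263e-01]), 'qvel': array([ 1.65304464e-03, -9.60789651e-05, -2.82646168e-04, -9.11890854e-04,
        2.83175241e-04, -3.96962367e-06]), 'joint_efforts': array([-2.91107077e-03, -4.31250215e+01, -2.44223589e+01,  7.14996387e-02,
        5.59731235e-02, -1.53703463e-04]), 'tool_pos': array([ 0.20571991, -0.48258092,  0.23403047]), 'tool_rot': array([-3.14004057e+00, -2.37525472e-04,  4.02767772e-01]), 'contact_force': array([-0.20891702,  0.55804085,  0.0525826 ]), 'torque': array([-0.02985886,  0.02873649,  0.0290877 ]), 'grip_force': 0.0, 'opening': 0.09178463506669692}
scene {'camera_matrix': array([[414.36524276,   0.        , 323.53616362],
       [  0.        , 414.36524276, 197.53168559],
       [  0.        ,   0.        ,   1.        ]]), 'dist_coeffs': array([-0.10937368,  0.        ,  0.        ,  0.        ,  0.        ]), 'position': array([ 0.77810301, -0.4258059 ,  0.80602598]), 'attitude': array([-2.55279449, -0.00848733,  0.51309878])}
side 
[... 297 characters left out ...]
11302 , 0.66331875]), 'attitude': array([-2.42043085,  0.01070911, -2.64898685])}
{'camera_matrix': array([[330.1639698 ,   0.        , 323.87150558],
       [  0.        , 330.1639698 , 199.27718942],
       [  0.        ,   0.        ,   1.        ]]), 'dist_coeffs': array([-0.05764847,  0.        ,  0.        ,  0.        ,  0.        ]), 'mount': array([[ 2.73220185e-04, -9.62930119e-01, -2.69750831e-01,
         7.20478037e-02],
       [ 9.99999868e-01,  1.45727034e-04,  4.92659089e-04,
        -1.16518357e-03],
       [-4.35086287e-04, -2.69750930e-01,  9.62930032e-01,
        -1.50250494e-01],
       [ 0.00000000e+00,  0.00000000e+00,  0.00000000e+00,
         1.00000000e+00]])} 0.008
```

View pics/scene0.png

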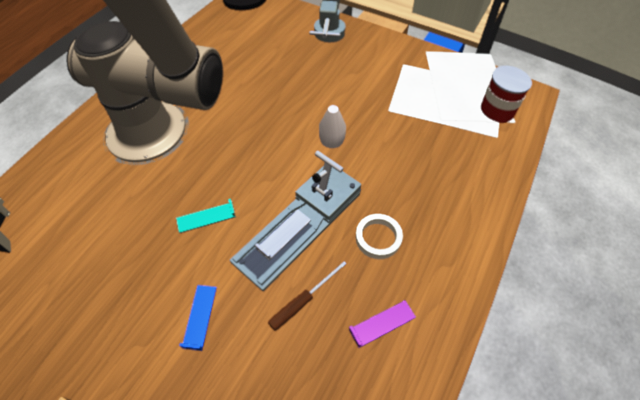

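View pics/side0.png

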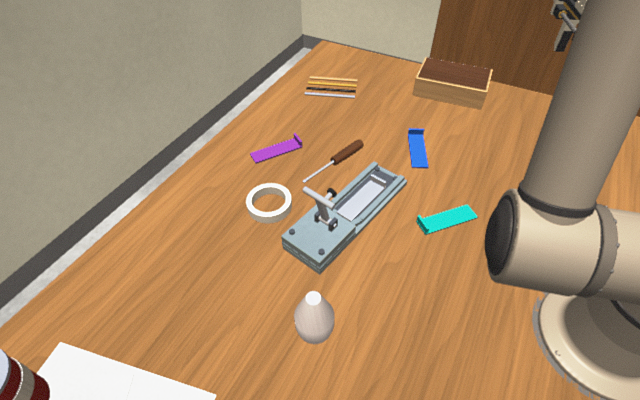

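Candidates for the blade: grey blade in the block's channel (scene 285,232), teal (205,217), blue (199,317) and purple (382,323). The steel-coloured one lying on the bed is the one meant, so I'll check it in a close crop.

```bash
python3 - <<'E'
import cv2,numpy as np
a=cv2.imread("pics/scene0.png")[143:293,225:370]
b=cv2.imread("pics/side0.png")[155:280,275:415]
a=cv2.resize(a,None,fx=4,fy=4,interpolation=cv2.INTER_CUBIC)
cv2.imwrite("pics/c1.png",a)
cv2.imwrite("pics/c2.png",cv2.resize(b,None,fx=4,fy=4,interpolation=cv2.INTER_CUBIC))
E
```

```text
(no output)
```

View pics/c1.png

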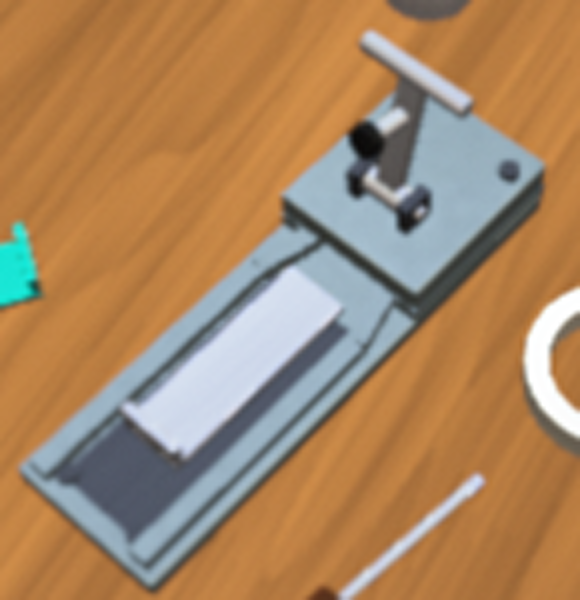

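View pics/c2.png

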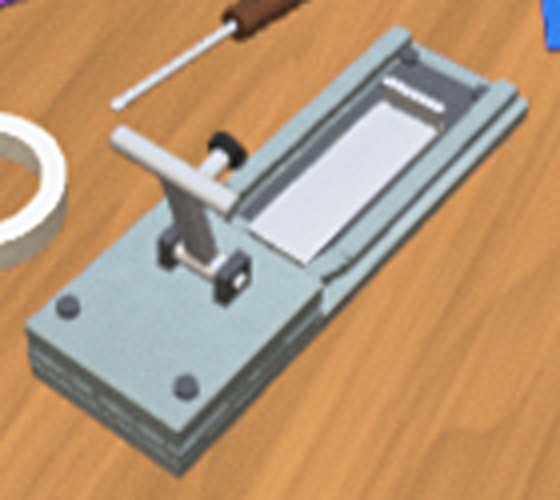

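The steel blade lies in the bed with its tab at the tail (c1: tab 122,405 to 180,455; tip 293,268 to 342,312). The clamp leans back (bar 368,38 to 465,103). Next I'll fit the poses.

```bash
cat > h.py <<'E'
import numpy as np,cv2
from scipy.spatial.transform import Rotation as R
from scipy.optimize import least_squares
from cell import robot
def proj(P,name,s=None):
    m=robot.camera_model(name)
    if name=="wrist":
        T=R.from_euler("xyz",s["tool_rot"]).as_matrix(); M=np.array(m["mount"])
        Rc=T@M[:3,:3]; t=s["tool_pos"]+T@M[:3,3]
    else: Rc=R.from_euler("xyz",m["attitude"]).as_matrix(); t=m["position"]
    Pc=(np.atleast_2d(P)-t)@Rc
    return cv2.projectPoints(Pc,np.zeros(3),np.zeros(3),m["camera_matrix"],m["dist_coeffs"])[0][:,0]
def b2w(p,P):
    c,s=np.cos(p[2]),np.sin(p[2]);P=np.atleast_2d(P).astype(float)
    return np.c_[p[0]+c*P[:,0]-s*P[:,1],p[1]+s*P[:,0]+c*P[:,1],P[:,2]]
E
cat > fit.py <<'E'
from h import *
S=lambda L:np.array(L)/4.+[225,143]
D=lambda L:np.array(L)/4.+[275,155]
bs=[[0,.05,.045],[0,-.05,.045],[.115,-.05,.045],[-.205,.05,.015],[-.205,-.05,.015]]
us=S([[283,197],[417,293],[545,163],[22,470],[152,580]])
bd=[[.115,-.05,.045],[.115,.05,.045],[0,.05,.045],[-.205,.05,.015]]
ud=D([[28,328],[180,432],[323,288],[527,107]])
ts=[[.065,.02,.021],[.065,-.02,.021],[-.065,.02,.037],[-.065,-.02,.037]]
vs=S([[293,268],[342,312],[122,405],[180,457]])
td=[[-.062,-.02,.037],[-.062,.02,.037]]; vd=D([[388,80],[442,107]])
f=lambda p:np.r_[(proj(b2w(p,bs),"scene")-us).ravel(),(proj(b2w(p,bd),"side")-ud).ravel()]
r=least_squares(f,[.6,-.05,.5]);p=r.x;print("block",p,r.fun.round(1))
def up(P):P=np.array(P);P[:,2]+=.015;return P
ts=[[a,b,c+.0] for a,b,c in ts]
g=lambda q:np.r_[(proj(b2w(q,ts),"scene")-vs).ravel(),(proj(b2w(q,td),"side")-vd).ravel()]
r=least_squares(g,p);q=r.x;print("blade",q,r.fun.round(1))
c,s=np.cos(p[2]),np.sin(p[2]);d=q[:2]-p[:2];print("blade in block",c*d[0]+s*d[1],-s*d[0]+c*d[1],q[2]-p[2])
def bar(a): x=.035-.085*np.cos(a);z=.057+.085*np.sin(a);return b2w(p,[[x,.035,z],[x,-.035,z]])
k=lambda a:np.r_[(proj(bar(a[0]),"scene")-S([[368,38],[465,103]])).ravel(),(proj(bar(a[0]),"side")-D([[232,208],[122,135]])).ravel()]
r=least_squares(k,[1.8]);print("clamp",r.x,r.fun.round(1))
np.save("block.npy",p);np.save("blade.npy",q)
E
python3 fit.py
```

```text
block [ 0.51738575 -0.00355109  1.37953736] [-1.  -2.3 -0.2 -1.4  0.3 -1.7 -1.  -1.5  0.3  0.6 -1.6 -1.4 -0.2 -0.4
  0.2 -2.2 -0.  -2.6]
blade [ 0.498836   -0.08916825  1.34684999] [ 0.3 -0.6  1.1 -1.1 -0.7  0.1 -2.  -1.1 -1.3 -2.2 -0.3 -0.9]
blade in block -0.08758220706649318 0.001936109525850091 -0.03268737809056854
clamp [1.81396842] [-1.2 -1.   0.5  0.1  0.8 -0.5 -1.6 -0. ]
```

```bash
python3 -m jog '[[[0.4,0.036,-0.018,0.007,0],[0.4,0.073,-0.036,0.015,0],[0.4,0.109,-0.055,0.022,0],[0.4,0.145,-0.074,0.03,0],[0.4,0.182,-0.092,0.037,0]]]' | tail -5
python3 -m jog '[[[0.4,0.036,-0.018,0.007,-0.12],[0.4,0.073,-0.036,0.015,-0.24],[0.4,0.109,-0.055,0.022,-0.36],[0.4,0.145,-0.074,0.03,-0.48],[0.4,0.182,-0.092,0.037,-0.6]]]' >/dev/null
python3 -m jog '[[[0.4,0.023,-0.013,0,-0.12],[0.4,0.023,-0.013,0,-0.24],[0.4,0.023,-0.013,0,-0.344],[0.4,0.023,-0.013,0,-0.344]]]'
python3 - <<'E'
from h import *
s=robot.observe();im=robot.read_camera("wrist")[:,:,::-1].copy();cv2.imwrite("pics/w1.png",im);np.savez("w1.npz",tool_pos=s["tool_pos"],tool_rot=s["tool_rot"])
print(s["tool_pos"],s["tool_rot"],s["opening"],s["contact_force"])
E
```

```text
tool_pos: [0.3376, -0.3252, 0.1971]
tool_rot: [-3.141, 0.0, 0.402]
contact_force: [0.8, -0.6, -0.3]
opening: 0.0657
grip_force: 0.0
time: 1.27
tool_pos: [0.4698, -0.1439, 0.1603]
tool_rot: [-3.141, -0.0, 1.352]
contact_force: [0.4, 0.5, 0.0]
opening: 0.0641
grip_force: 0.0
[ 0.46982411 -0.14392448  0.16034935] [-3.14064602e+00 -7.08676503e-05  1.35203281e+00] 0.06408625622062611 [0.41798452 0.49202954 0.00914228]
```

View pics/w1.png

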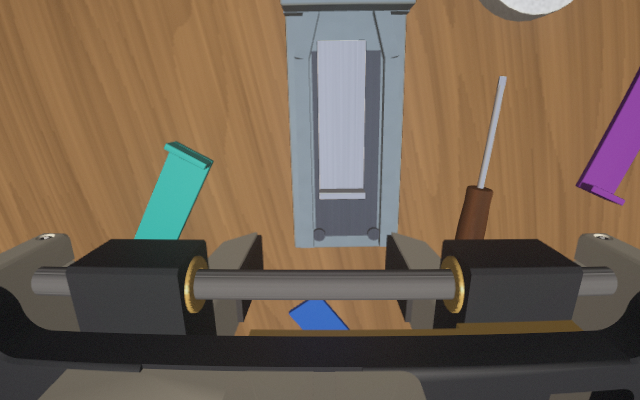

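w1: the blade is seen from above, tip edge 319–365 at v=40 and tab top rear edge 319–366 at v=199. The block's rear corners are at (296,247) and (398,247), and the bridge edge is at v≈10.

```bash
python3 - <<'E'
from h import *
s=dict(np.load("w1.npz"))
bs=[[-.205,.05,.015],[-.205,-.05,.015],[0,.05,.045],[0,-.05,.045]];us=np.array([[296,247],[398,246],[283,9],[411,9]])
ts=[[.065,.02,.021],[.065,-.02,.021],[-.065,.02,.037],[-.065,-.02,.037]];vs=np.array([[318.5,40],[365.5,40],[318.5,199],[366,199]])
p0=np.load("block.npy");
for n,P,u,p in(("block",bs,us,p0),("blade",ts,vs,np.load("blade.npy"))):
    r=least_squares(lambda p:(proj(b2w(p,P),"wrist",s)-u).ravel(),p);print(n,r.x,r.fun.round(1));np.save(n+"w.npy",r.x)
p=np.load("blockw.npy");q=np.load("bladew.npy")
c,S=np.cos(p[2]),np.sin(p[2]);d=q[:2]-p[:2];print("blade in block",c*d[0]+S*d[1],-S*d[0]+c*d[1],q[2]-p[2])
tab=b2w(q,[-.062,0,.037])[0];d=tab-s["tool_pos"];y=s["tool_rot"][2]
print("tab",tab,"tool shift",np.cos(y)*d[0]+np.sin(y)*d[1],np.sin(y)*d[0]-np.cos(y)*d[1],"turn",y-q[2], "block turn",y-p[2])
E
```

```text
block [ 0.5169911  -0.00608347  1.37506058] [-0.9  3.3 -0.2  2.1 -3.7 -0.2  4.6 -2.9]
blade [ 0.49694329 -0.08689309  1.3601899 ] [-1.1 -0.   1.2 -0.3  0.5  0.4 -0.6  0. ]
blade in block -0.08316561330662378 0.0039484749633838245 -0.014870674531975103
tab [ 0.483982   -0.14752316  0.037     ] tool shift -0.0004403250584526434 0.014601453498480828 turn -0.008157092159197576 block turn -0.02302776669117268
```

```bash
python3 -m jog '[[[0.4,0,0.0146,0.04,-0.008],[0.4,0,0.0146,0.08,-0.008],[0.4,0,0.0146,0.105,-0.008],[0.4,0,0.0146,0.12,-0.008],[0.4,0,0.0146,0.1245,-0.008]]]' >/dev/null
python3 -m jog '[[[-0.3,0,0,0,0],[-0.3,0,0,0,0],[-0.3,0,0,0,0],[-0.3,0,0,0,0],[-0.3,0,0,0,0]]]' 20
python3 -m jog '[[[-0.3,0,0,0,0],[-0.3,0,0,0,0],[-0.3,0,0,0,0]]]'
python3 - <<'E'
from h import *
s=robot.observe();im=robot.read_camera("wrist")[:,:,::-1].copy();cv2.imwrite("pics/w2.png",im);np.savez("w2.npz",tool_pos=s["tool_pos"],tool_rot=s["tool_rot"])
E
```

```text
time: 2.15
tool_pos: [0.4849, -0.1484, 0.0375]
tool_rot: [3.139, 0.001, 1.354]
contact_force: [-0.0, -0.3, 3.6]
opening: 0.0392
grip_force: 20.0
time: 2.4
tool_pos: [0.4849, -0.1484, 0.0374]
tool_rot: [3.139, 0.001, 1.355]
contact_force: [-0.8, 0.1, 6.6]
opening: 0.039
grip_force: 20.0
```

View pics/w2.png

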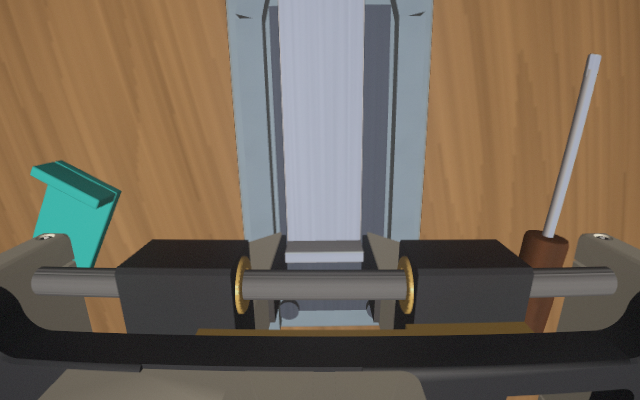

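The tab is gripped (opening 39 mm). A 6.6 N upward force suggests a fingertip is on a fence, so I'll release, rise 2 mm and regrip.

```bash
python3 -m jog '[[[0.2,0,0,0,0],[0.2,0,0,0,0],[0.2,0,0,-0.002,0],[0.2,0,0,-0.002,0],[0.2,0,0,-0.002,0]]]'
python3 -m jog '[[[-0.3,0,0,0,0],[-0.3,0,0,0,0],[-0.3,0,0,0,0],[-0.3,0,0,0,0],[-0.3,0,0,0,0]]]'
python3 - <<'E'
from h import *
s=dict(np.load("w2.npz"))
# fence/block edges: outer bench edges & fence inner lines; blade edges
ts=[[-.065,.02,.037],[-.065,-.02,.037]]
for n in("block","blade"):
    print(n,np.load(n+"w.npy"))
p=np.load("blockw.npy")
L=lambda y,z:proj(b2w(p,[[x,y,z] for x in(-.05,-.1)]),"wrist",s).round(1).tolist()
for y,z in((.05,.015),(-.05,.015),(.031,.025),(-.031,.025),(.043,.025),(-.043,.025)):print(y,L(y,z))
E
```

```text
time: 2.87
tool_pos: [0.4841, -0.148, 0.0383]
tool_rot: [3.142, 0.0, 1.355]
contact_force: [-0.6, -0.1, 0.2]
opening: 0.0551
grip_force: 0.0
time: 3.28
tool_pos: [0.4842, -0.148, 0.0382]
tool_rot: [3.142, 0.0, 1.355]
contact_force: [-0.5, 1.1, -0.8]
opening: 0.0385
grip_force: 20.0
block [ 0.5169911  -0.00608347  1.37506058]
blade [ 0.49694329 -0.08689309  1.3601899 ]
0.05 [[228.3, 62.3], [236.7, 162.6]]
-0.05 [[431.2, 58.3], [425.8, 158.9]]
0.031 [[263.1, 58.2], [269.5, 165.0]]
-0.031 [[397.3, 55.5], [394.0, 162.6]]
0.043 [[237.3, 59.0], [245.6, 165.6]]
-0.043 [[423.1, 55.3], [417.9, 162.1]]
```

```bash
python3 - <<'E'
import cv2
a=cv2.imread("pics/w2.png")[0:240,220:440]
cv2.imwrite("pics/c3.png",cv2.resize(a,None,fx=2.5,fy=2.5,interpolation=cv2.INTER_CUBIC))
E
```

```text
(no output)
```

View pics/c3.png

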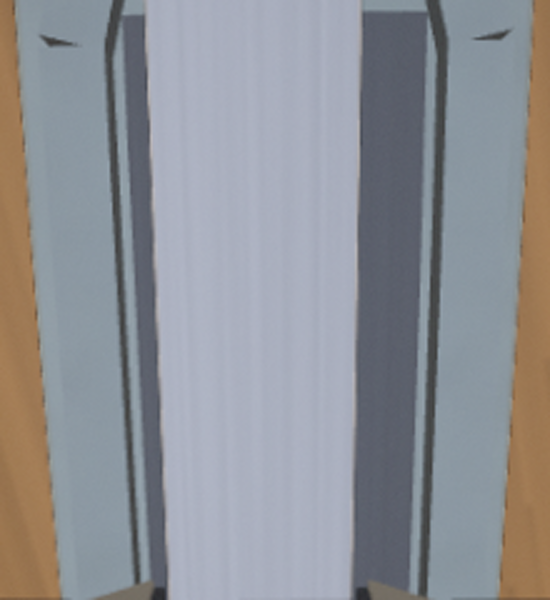

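Fence inner edges run c3 (107,45)–(138,580) and (445,45)–(425,580). Blade edges run (150,100)–(168,590) and (360,100)–(353,590), so the blade lies left of the middle. I'll fit both.

```bash
python3 - <<'E'
from h import *
s=dict(np.load("w2.npz"))
W=lambda L:np.array(L)/2.5+[220,0]
def lines(p,ys,z,segs):
    e=[]
    for y,(a,b) in zip(ys,segs):
        P=proj(b2w(p,[[x,y,z] for x in (p[3],p[4])]),"wrist",s); 
        for c in(a,b):
            t=(c[1]-P[0,1])/(P[1,1]-P[0,1]); e.append(P[0,0]+t*(P[1,0]-P[0,0])-c[0])
    return np.array(e)
def fit(p0,ys,z,segs,xr):
    n=np.array([-np.sin(p0[2]),np.cos(p0[2])])
    f=lambda v:lines([p0[0]+v[0]*n[0],p0[1]+v[0]*n[1],p0[2]+v[1],*xr],ys,z,segs)
    r=least_squares(f,[0,0],x_scale=[.01,.01]);v=r.x;print(v,r.fun.round(1));return np.array([*(p0[:2]+v[0]*n),p0[2]+v[1]])
p=fit(np.load("blockw.npy"),[.031,-.031],.025,[W([[107,45],[138,580]]),W([[445,45],[425,580]])],(-.04,-.13))
q=fit(np.load("bladew.npy"),[.02,-.02],.021,[W([[150,100],[168,590]]),W([[360,100],[353,590]])],(.03,-.05))
np.save("blockw.npy",p);print(p,q)
s=robot.observe();y=s["tool_rot"][2]
c,S=np.cos(p[2]),np.sin(p[2])
for n,P in(("tool",s["tool_pos"][:2]),("blade",q[:2])):
    d=P-p[:2];print(n,"in block",c*d[0]+S*d[1],-S*d[0]+c*d[1])
print("yaw tool-block",y-p[2],"blade-block",q[2]-p[2])
E
```

```text
[-0.00051646 -0.00407076] [-1.2 -1.4  1.2  1.4]
[6.64592703e-05 5.53310569e-03] [-0.9  0.   0.9 -0.1]
[ 0.5174977  -0.00618392  1.37098982] [ 0.49687829 -0.0868792   1.36572301]
tool in block -0.1456355952009071 0.004528787102447782
blade in block -0.08318238209315344 0.004192804619131411
yaw tool-block -0.016239290355887226 blade-block -0.005266813298965056
```

```bash
python3 -m jog '[[[-0.3,0,0.002,0,-0.003],[-0.3,0,0.0042,0,-0.005],[-0.3,0.006,0.0041,0,-0.005],[-0.3,0.012,0.004,0,-0.005],[-0.3,0.012,0.004,0,-0.005]]]' 
python3 -m jog '[[[-0.3,0.006,0,0,0],[-0.3,0.012,0,0,0],[-0.3,0.018,-0.0002,0,0],[-0.3,0.024,-0.0003,0,0],[-0.3,0.024,-0.0003,0,0]]]'
cat > st.py <<'E'
from h import *
p=np.load("blockw.npy");s=robot.observe();c,S=np.cos(p[2]),np.sin(p[2])
d=s["tool_pos"][:2]-p[:2];F=s["contact_force"]
print("t %.2f block x %.4f y %.4f z %.4f yaw %.4f F %.1f %.1f %.1f grip %.1f open %.4f"%(s["time"],c*d[0]+S*d[1],-S*d[0]+c*d[1],s["tool_pos"][2],s["tool_rot"][2]-p[2],c*F[0]+S*F[1],-S*F[0]+c*F[1],F[2],s["grip_force"],s["opening"]))
E
python3 st.py
```

```text
time: 3.7
tool_pos: [0.4909, -0.136, 0.0382]
tool_rot: [3.141, -0.0, 1.36]
contact_force: [-0.0, 0.0, -1.0]
opening: 0.039
grip_force: 20.0
time: 4.12
tool_pos: [0.4954, -0.1122, 0.0382]
tool_rot: [-3.141, -0.0, 1.361]
contact_force: [0.0, 0.5, -2.5]
opening: 0.0387
grip_force: 20.0
t 4.12 block x -0.1083 y 0.0006 z 0.0382 yaw -0.0102 F 0.5 0.1 -2.5 grip 20.0 open 0.0387
```

```bash
python3 -m jog '[[[-0.3,0.006,0,0,0],[-0.3,0.012,0,0,0],[-0.3,0.018,0,0,0],[-0.3,0.024,0,0,0],[-0.3,0.027,0,0,0]]]' >/dev/null; python3 st.py
for i in 1; do :; done
python3 -m jog '[[[-0.3,0.001,0,0,0],[-0.3,0.002,0,0,0],[-0.3,0.003,0,0,0],[-0.3,0.004,0,0,0],[-0.3,0.004,0,0,0]]]' >/dev/null; python3 st.py
```

```text
t 4.53 block x -0.0818 y 0.0002 z 0.0382 yaw -0.0107 F -0.3 -0.3 -0.5 grip 20.0 open 0.0392
t 4.95 block x -0.0787 y 0.0001 z 0.0382 yaw -0.0114 F 0.3 -0.5 -1.7 grip 20.0 open 0.0392
```

```bash
python3 -m jog '[[[-0.3,0.001,0,0,0],[-0.3,0.002,0,0,0],[-0.3,0.003,0,0,0],[-0.3,0.004,0,0,0],[-0.3,0.004,0,0,0]]]' >/dev/null; python3 st.py
python3 -m jog '[[[-0.3,0.001,0,0,0],[-0.3,0.002,0,0,0],[-0.3,0.002,0,0,0]]]' >/dev/null; python3 st.py
python3 -m jog '[[[-0.3,0.001,0,0,0],[-0.3,0.002,0,0,0],[-0.3,0.002,0,0,0]]]' >/dev/null; python3 st.py
```

```text
t 5.37 block x -0.0745 y 0.0000 z 0.0382 yaw -0.0111 F 1.0 -0.4 -1.7 grip 20.0 open 0.0391
t 5.62 block x -0.0725 y -0.0000 z 0.0382 yaw -0.0112 F 0.5 0.1 -0.7 grip 20.0 open 0.0387
t 5.87 block x -0.0705 y -0.0000 z 0.0382 yaw -0.0111 F 0.5 0.4 -1.5 grip 20.0 open 0.0390
```

```bash
python3 -m jog '[[[-0.3,0.001,0,0,0],[-0.3,0.001,0,0,0]]]' >/dev/null; python3 st.py
python3 -m jog '[[[-0.3,0.001,0,0,0],[-0.3,0.001,0,0,0]]]' >/dev/null; python3 st.py
python3 -m jog '[[[-0.3,0.001,0,0,0],[-0.3,0.001,0,0,0]]]' >/dev/null; python3 st.py
```

```text
t 6.03 block x -0.0696 y -0.0000 z 0.0382 yaw -0.0112 F 0.4 -0.0 -1.5 grip 20.0 open 0.0389
t 6.20 block x -0.0686 y -0.0000 z 0.0382 yaw -0.0112 F -0.3 -0.1 -0.4 grip 20.0 open 0.0393
t 6.37 block x -0.0676 y -0.0001 z 0.0382 yaw -0.0112 F 0.3 0.5 -1.2 grip 20.0 open 0.0392
```

```bash
python3 - <<'E'
from h import *
im=robot.read_camera("scene")[:,:,::-1];im2=robot.read_camera("wrist")[:,:,::-1]
a=cv2.resize(im[143:293,225:370],None,fx=3.5,fy=3.5,interpolation=cv2.INTER_CUBIC)
b=im2[0:330,200:480]
o=np.zeros((525,800,3),np.uint8);o[:525,:507]=a[:525,:507];o[:330,515:795]=b
cv2.imwrite("pics/m1.png",o)
E
```

```text
(no output)
```

View pics/m1.png

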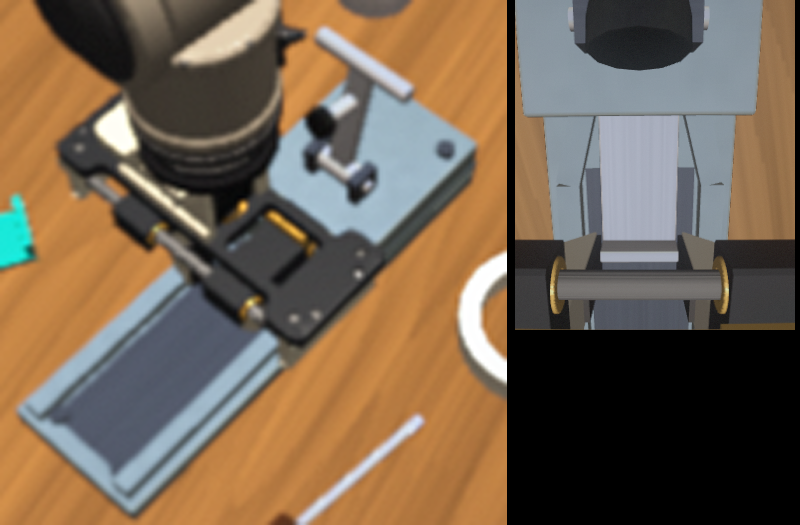

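The blade is gripped, centred and in the slot (tip about 60 mm in), with the clamp well clear. I'll go on in 1 mm steps.

```bash
python3 -m jog '[[[-0.3,0.001,0,0,0],[-0.3,0.001,0,0,0]]]' >/dev/null; python3 st.py
python3 -m jog '[[[-0.3,0.001,0,0,0],[-0.3,0.001,0,0,0]]]' >/dev/null; python3 st.py
python3 -m jog '[[[-0.3,0.001,0,0,0],[-0.3,0.001,0,0,0]]]' >/dev/null; python3 st.py
```

```text
t 6.63 block x -0.0666 y -0.0001 z 0.0382 yaw -0.0112 F 0.9 -0.1 -0.9 grip 20.0 open 0.0387
t 6.80 block x -0.0656 y -0.0001 z 0.0382 yaw -0.0111 F -0.4 -0.3 -1.3 grip 20.0 open 0.0390
t 6.97 block x -0.0646 y -0.0001 z 0.0383 yaw -0.0112 F 0.1 -0.7 -1.7 grip 20.0 open 0.0391
```

```bash
python3 -m jog '[[[-0.3,0.001,0,0,0],[-0.3,0.001,0,0,0]]]' >/dev/null; python3 st.py
python3 -m jog '[[[-0.3,0.001,0,0,0],[-0.3,0.001,0,0,0]]]' >/dev/null; python3 st.py
python3 -m jog '[[[-0.3,0.001,0,0,0],[-0.3,0.001,0,0,0]]]' >/dev/null; python3 st.py
```

```text
t 7.13 block x -0.0636 y -0.0001 z 0.0382 yaw -0.0111 F 0.4 0.0 -1.1 grip 20.0 open 0.0391
t 7.30 block x -0.0626 y -0.0001 z 0.0382 yaw -0.0112 F -0.3 0.3 -0.9 grip 20.0 open 0.0394
t 7.47 block x -0.0616 y -0.0001 z 0.0382 yaw -0.0111 F 0.3 -0.0 -1.3 grip 20.0 open 0.0391
```

```bash
python3 -m jog '[[[-0.3,0.001,0,0,0],[-0.3,0.001,0,0,0]]]' >/dev/null; python3 st.py
python3 -m jog '[[[-0.3,0.001,0,0,0],[-0.3,0.001,0,0,0]]]' >/dev/null; python3 st.py
python3 -m jog '[[[-0.3,0.001,0,0,0],[-0.3,0.001,0,0,0]]]' >/dev/null; python3 st.py
```

```text
t 7.63 block x -0.0606 y -0.0002 z 0.0383 yaw -0.0112 F -0.4 -0.8 -0.6 grip 20.0 open 0.0391
t 7.80 block x -0.0596 y -0.0002 z 0.0383 yaw -0.0112 F 1.2 0.0 -0.5 grip 20.0 open 0.0390
t 7.97 block x -0.0585 y -0.0002 z 0.0382 yaw -0.0111 F 0.9 0.1 -1.0 grip 20.0 open 0.0390
```

```bash
python3 -m jog '[[[-0.3,0.001,0,0,0],[-0.3,0.001,0,0,0]]]' >/dev/null; python3 st.py
python3 -m jog '[[[-0.3,0.001,0,0,0],[-0.3,0.001,0,0,0]]]' >/dev/null; python3 st.py
python3 - <<'E'
from h import *
for f in("pics/w2.png",0):
    im=cv2.imread(f) if f else robot.read_camera("wrist")[:,:,::-1]
    print(im[236:270,325].sum(1).tolist())
E
```

```text
t 8.13 block x -0.0576 y -0.0002 z 0.0382 yaw -0.0111 F -0.1 0.5 -1.5 grip 20.0 open 0.0392
t 8.30 block x -0.0567 y -0.0003 z 0.0383 yaw -0.0110 F -1.3 1.3 -1.7 grip 20.0 open 0.0391
[530, 534, 534, 520, 438, 289, 284, 288, 291, 292, 292, 292, 297, 298, 289, 358, 483, 515, 528, 530, 533, 537, 538, 532, 538, 509, 388, 278, 285, 285, 284, 280, 279, 243]
[552, 551, 553, 527, 404, 298, 297, 304, 307, 311, 305, 304, 309, 313, 318, 411, 530, 543, 551, 552, 557, 557, 555, 555, 554, 505, 349, 289, 290, 293, 289, 289, 288, 248]
```

```bash
python3 -m jog '[[[-0.3,0.0005,0,0,0],[-0.3,0.0005,0,0,0]]]' >/dev/null; python3 st.py
python3 -m jog '[[[-0.3,0.0005,0,0,0],[-0.3,0.0005,0,0,0]]]' >/dev/null; python3 st.py
```

```text
t 8.52 block x -0.0566 y -0.0004 z 0.0383 yaw -0.0110 F -3.4 -0.3 0.2 grip 20.0 open 0.0389
t 8.68 block x -0.0565 y -0.0004 z 0.0384 yaw -0.0109 F -6.1 -0.1 -0.2 grip 20.0 open 0.0392
```

Contact: the force rises at tool x ≈ -56.6 mm. I'll push until the tool has moved on 3 mm, to about -53.5 mm.

```bash
python3 -m jog '[[[-0.3,0.0005,0,0,0],[-0.3,0.001,0,0,0],[-0.3,0.001,0,0,0]]]' >/dev/null; python3 st.py
python3 -m jog '[[[-0.3,0.0005,0,0,0],[-0.3,0.001,0,0,0],[-0.3,0.001,0,0,0]]]' >/dev/null; python3 st.py
```

```text
t 8.93 block x -0.0557 y -0.0005 z 0.0384 yaw -0.0109 F -8.6 0.2 0.4 grip 20.0 open 0.0393
t 9.18 block x -0.0547 y -0.0005 z 0.0384 yaw -0.0109 F -7.8 0.2 0.1 grip 20.0 open 0.0392
```

```bash
python3 -m jog '[[[-0.3,0.0005,0,0,0],[-0.3,0.001,0,0,0],[-0.3,0.001,0,0,0]]]' >/dev/null; python3 st.py
python3 -m jog '[[[-0.3,0.0003,0,0,0],[-0.3,0.0003,0,0,0]]]' >/dev/null; python3 st.py
python3 - <<'E'
from h import *
im=robot.read_camera("wrist")[:,:,::-1];print(im[236:270,325].sum(1).tolist())
E
```

```text
t 9.43 block x -0.0537 y -0.0005 z 0.0384 yaw -0.0109 F -8.4 -0.1 0.2 grip 20.0 open 0.0390
t 9.60 block x -0.0534 y -0.0005 z 0.0384 yaw -0.0109 F -7.0 -1.2 0.1 grip 20.0 open 0.0389
[555, 556, 554, 543, 464, 299, 300, 306, 302, 303, 306, 307, 310, 314, 311, 377, 510, 544, 552, 555, 559, 560, 562, 558, 559, 527, 403, 296, 295, 300, 293, 294, 293, 254]
```

Stop pushed on about 3 mm. Next I'll relax the push, release and rise.

```bash
python3 -m jog '[[[-0.3,-0.001,0,0,0],[-0.3,-0.001,0,0,0],[0.4,-0.001,0,0,0],[0.4,-0.001,0,0,0],[0.4,-0.001,0,0,0]]]' >/dev/null; python3 st.py
python3 -m jog '[[[0.4,0,0,0,0],[0.4,0,0,-0.01,0],[0.4,0,0,-0.04,0],[0.4,0,0,-0.08,0],[0.4,0,0,-0.11,0]]]' >/dev/null; python3 st.py
python3 -m jog '[[[-1,0,0,-0.03,0],[-1,0.03,0,-0.03,0],[-1,0.06,0,-0.03,0],[-1,0.06,0,-0.03,0]]]' >/dev/null; python3 st.py
python3 - <<'E'
from h import *
o=[]
for n in("scene","side"):
    im=robot.read_camera(n)[:,:,::-1];o.append(im[60:300,200:440] if n=="scene" else im[100:340,200:440])
cv2.imwrite("pics/m2.png",cv2.resize(np.hstack(o),None,fx=1.66,fy=1.66,interpolation=cv2.INTER_CUBIC))
E
```

```text
t 10.07 block x -0.0530 y -0.0002 z 0.0383 yaw -0.0113 F -0.1 -0.2 0.3 grip 0.0 open 0.0540
t 10.48 block x -0.0532 y -0.0004 z 0.1511 yaw -0.0111 F -0.1 -0.6 0.1 grip 0.0 open 0.0645
t 10.82 block x 0.0104 y -0.0008 z 0.1799 yaw -0.0087 F 0.0 1.8 -0.4 grip 0.0 open 0.0425
```

View pics/m2.png

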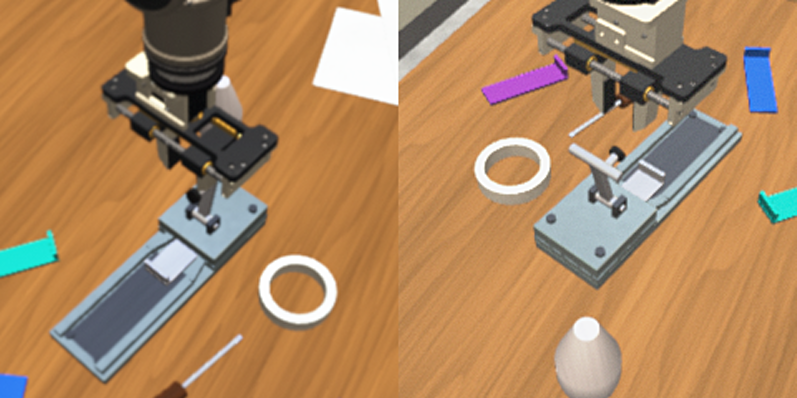

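The blade sits in the slot with its tab free (m2 right: 655,170). The clamp is still open and the gripper is above. Now go over and behind the bar.

```bash
python3 -m jog '[[[-1,0.03,0,0,0],[-1,0.06,0,0,0],[-1,0.079,0,0,0],[-1,0.079,0,0,0],[-1,0.079,0,0,0]]]' >/dev/null; python3 st.py
python3 -m jog '[[[-1,0,0,0.01,0],[-1,0,0,0.02,0],[-1,0,0,0.03,0],[-1,0,0,0.044,0],[-1,0,0,0.044,0]]]' >/dev/null; python3 st.py
```

```text
t 11.33 block x 0.0854 y -0.0016 z 0.1781 yaw -0.0099 F -0.8 0.1 -0.4 grip 0.0 open 0.0022
t 11.75 block x 0.0843 y 0.0000 z 0.1308 yaw -0.0124 F 0.2 1.0 0.2 grip 0.0 open 0.0005
```

```bash
python3 -m jog '[[[-1,-0.006,0,0,0],[-1,-0.012,0,0,0],[-1,-0.018,0,0,0],[-1,-0.024,0,0,0],[-1,-0.03,0,0,0]]]' >/dev/null; python3 st.py
python3 -m jog '[[[-1,-0.006,0,0,0],[-1,-0.012,0,0,0],[-1,-0.018,0,0,0],[-1,-0.024,0,0,0],[-1,-0.03,0,0,0]]]' >/dev/null; python3 st.py
python3 -m jog '[[[-1,-0.006,0,0,0],[-1,-0.012,0,0,0],[-1,-0.018,0,0,0],[-1,-0.022,0,0,0],[-1,-0.026,0,0,0]]]' >/dev/null; python3 st.py
python3 - <<'E'
from h import *
o=[]
for n in("scene","side"):
    im=robot.read_camera(n)[:,:,::-1];o.append(im[60:300,200:440] if n=="scene" else im[100:340,200:440])
cv2.imwrite("pics/m3.png",cv2.resize(np.hstack(o),None,fx=1.66,fy=1.66,interpolation=cv2.INTER_CUBIC))
E
```

```text
t 12.17 block x 0.0550 y -0.0019 z 0.1350 yaw -0.0114 F 1.5 -0.1 0.9 grip 0.9 open 0.0004
t 12.58 block x 0.0249 y -0.0008 z 0.1340 yaw -0.0112 F 1.2 0.4 0.2 grip 0.6 open 0.0000
t 13.00 block x -0.0011 y -0.0008 z 0.1342 yaw -0.0115 F 0.4 -0.5 0.6 grip 0.0 open 0.0004
```

View pics/m3.png

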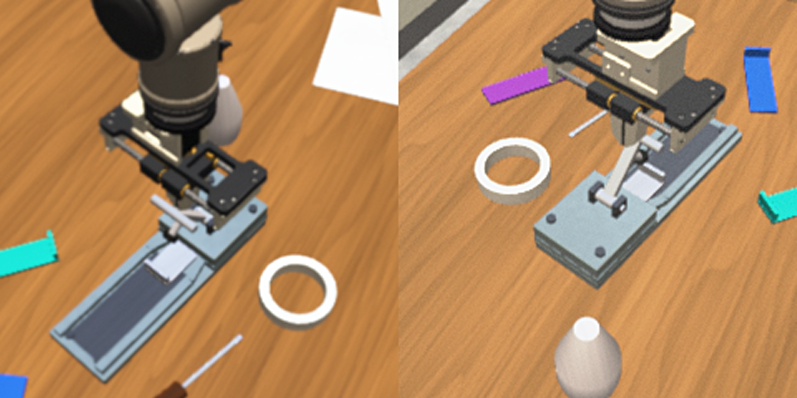

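The clamp has tipped past upright (m3). I'll nudge it a little further, then rise straight up and wait while it falls shut.

```bash
python3 -m jog '[[[-1,-0.006,0,0,0],[-1,-0.012,0,0,0],[-1,-0.012,0,0,0],[-1,-0.012,0,0,0],[-1,-0.012,0,0,0]]]' >/dev/null; python3 st.py
python3 -m jog '[[[-1,0,0,-0.03,0],[-1,0,0,-0.06,0],[-1,0,0,-0.1,0],[-1,0,0,-0.14,0],[-1,0,0,-0.16,0]]]' >/dev/null
python3 -m jog '[[[-1,0.03,0,0,0],[-1,0.06,0,0,0],[-1,0.09,0,0,0],[-1,0.12,0,0,0],[-1,0.12,0,0,0]]]' >/dev/null
python3 -m jog '[[[-1,0.03,0,0,0],[-1,0.06,0,0,0],[-1,0.09,0,0,0],[-1,0.1,0,0,0],[-1,0.1,0,0,0]]]' >/dev/null
python3 -m jog '[[[-1,0,0,0,0],[-1,0,0,0,0],[-1,0,0,0,0],[-1,0,0,0,0],[-1,0,0,0,0]]]' >/dev/null
python3 -m jog '[[[-1,0,0,0,0],[-1,0,0,0,0],[-1,0,0,0,0],[-1,0,0,0,0],[-1,0,0,0,0]]]' >/dev/null
python3 -m jog '[[[-1,0,0,0,0],[-1,0,0,0,0],[-1,0,0,0,0],[-1,0,0,0,0],[-1,0,0,0,0]]]' >/dev/null
python3 st.py
cat > chk.py <<'E'
from h import *
p=np.load("blockw.npy");im=robot.read_camera("scene")
old=cv2.imread("pics/scene0.png")[:,:,::-1]
cv2.imwrite("pics/f.png",im[:,:,::-1])
for a in np.arange(-.1,1.3,.1):
    x=.035-.085*np.cos(a);z=.057+.085*np.sin(a)
    P=b2w(p,[[x,y,z] for y in np.linspace(-.03,.03,13)])
    u=(proj(P,"scene")+[0,1]).round().astype(int)
    v=im[u[:,1],u[:,0]].astype(int);print(round(a,1),u[6],v.mean(0).round(),v.std(0).max().round())
E
python3 chk.py
```

```text
t 13.52 block x -0.0124 y -0.0007 z 0.1342 yaw -0.0114 F 0.4 -0.2 -0.1 grip 0.0 open 0.0004
t 16.02 block x 0.2076 y -0.0031 z 0.2942 yaw -0.0112 F 0.3 -0.7 -0.2 grip 0.0 open 0.0007
-0.1 [295 218] [130. 131. 139.] 28.0
0.0 [295 216] [172. 172. 170.] 15.0
0.1 [295 214] [202. 211. 226.] 3.0
0.2 [295 211] [173. 174. 179.] 41.0
0.3 [296 208] [149. 141. 134.] 72.0
0.4 [297 205] [156. 144. 132.] 71.0
0.5 [298 202] [183. 172. 162.] 67.0
0.6 [299 199] [162. 146. 131.] 64.0
0.7 [301 195] [157. 146. 136.] 59.0
0.8 [302 192] [182. 176. 168.] 64.0
0.9 [304 188] [181. 173. 163.] 64.0
1.0 [307 185] [164. 148. 131.] 74.0
1.1 [309 181] [174. 153. 132.] 59.0
1.2 [312 178] [162. 144. 124.] 54.0
```

```bash
python3 - <<'E'
from h import *
p=np.load("blockw.npy");im=robot.read_camera("side");sc=robot.read_camera("scene");a0=cv2.imread("pics/f.png")[:,:,::-1]
print("moved px since",(cv2.absdiff(sc,a0).max(2)[140:300,220:380]>40).sum())
o0=cv2.imread("pics/side0.png")[:,:,::-1]
for a in (-.3,-.2,-.1,0,.1,.2,.3,.5,.7):
    x=.035-.085*np.cos(a);z=.057+.085*np.sin(a)
    for n,I in(("side",im),("scene",sc)):
        r=[]
        for yy in(np.linspace(-.043,-.037,5),np.linspace(-.03,-.015,7),np.linspace(.015,.03,7),np.linspace(.037,.043,5)):
            u=(proj(b2w(p,[[x,y,z] for y in yy]),n)+[0,1]).round().astype(int);r.append(I[u[:,1],u[:,0]].mean(0).astype(int).tolist())
        print(round(a,1),n,r)
# tab top and foot
print("tab",proj(b2w(p,[[-.054,-.02,.037],[-.054,.02,.037]]),"scene").round(),"bar ends@0",proj(b2w(p,[[-.05,-.035,.057],[-.05,.035,.057]]),"scene").round())
for v in range(200,236,2): print(v,[sc[v,u].tolist() for u in(282,290,300,308)])
E
```

```text
moved px since 0
-0.3 side [[194, 179, 160], [194, 201, 208], [133, 133, 136], [178, 198, 205]]
-0.3 scene [[153, 176, 192], [147, 151, 167], [114, 124, 138], [153, 162, 166]]
-0.2 side [[218, 157, 96], [183, 196, 203], [126, 126, 128], [169, 188, 196]]
-0.2 scene [[153, 176, 192], [154, 158, 173], [100, 109, 119], [154, 128, 103]]
-0.1 side [[193, 139, 90], [144, 146, 148], [133, 132, 135], [140, 152, 161]]
-0.1 scene [[129, 148, 164], [143, 144, 154], [109, 111, 112], [164, 122, 83]]
0 side [[213, 175, 143], [214, 214, 217], [222, 223, 230], [105, 111, 120]]
0 scene [[98, 109, 125], [172, 174, 173], [171, 168, 165], [189, 143, 103]]
0.1 side [[212, 153, 96], [217, 220, 224], [224, 226, 232], [106, 109, 118]]
0.1 scene [[79, 85, 95], [201, 211, 226], [203, 211, 225], [192, 130, 68]]
0.2 side [[210, 149, 89], [205, 157, 107], [102, 106, 115], [108, 113, 123]]
0.2 scene [[156, 165, 176], [138, 144, 150], [191, 180, 174], [195, 131, 68]]
0.3 side [[201, 142, 87], [215, 152, 91], [106, 111, 120], [105, 109, 119]]
0.3 scene [[198, 208, 228], [78, 77, 80], [185, 142, 99], [196, 132, 68]]

[... 923 characters left out ...]
158, 162], [92, 98, 113]]
216 [[156, 180, 196], [116, 125, 144], [190, 199, 213], [94, 99, 115]]
218 [[116, 133, 143], [202, 211, 234], [200, 210, 221], [155, 164, 187]]
220 [[85, 95, 99], [135, 139, 155], [167, 166, 162], [203, 211, 232]]
222 [[106, 119, 134], [80, 76, 73], [155, 160, 178], [172, 176, 184]]
224 [[81, 88, 104], [85, 83, 89], [206, 216, 235], [81, 80, 82]]
226 [[80, 85, 101], [77, 83, 99], [199, 208, 230], [77, 83, 96]]
228 [[80, 85, 102], [79, 85, 100], [95, 93, 94], [87, 95, 112]]
230 [[80, 86, 102], [78, 85, 99], [97, 94, 92], [142, 164, 180]]
232 [[77, 83, 100], [78, 84, 100], [79, 82, 91], [157, 180, 196]]
234 [[77, 84, 99], [81, 86, 102], [79, 85, 101], [157, 181, 197]]
```

Both views put the bar at the shut position (angle about 0, within what the pictures resolve), and nothing is moving. The arm is clear, so I'm handing in.

```bash
python3 -c "
from cell import robot
print(robot.hand_in())"
```

```text
the job is handed in; nothing more can be done
None
```

I slid the blade into the slot, met the hidden stop about 71 mm inside and pushed it on by about 3 mm. The clamp then fell shut on the blade and I handed the job in at about 16 s with the arm clear; the hand-in gave no verdict.

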